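# Park the slot cars in their pit bays

### The arm

A 7-joint arm with a two-finger parallel gripper is mounted at the origin on the work surface. World frame = base frame: x ahead of the robot, y to its left, z up, the work surface at z = 0. Lengths are in m, angles in rad, forces in N, time in s.
With the tool pointing down it reaches from about 0.4 to 0.9 m from the base axis. Payload 5.5 kg.
Tool frame: the origin (TCP) lies midway between the tips of the shut fingers; the grasp point (between the pads) lies 19 mm behind it (manip.grip_depth is the distance from the TCP to the grasp point, in m); z points along the fingers, y is the line along which they close (so a half turn about z gives the same grasp; the last joint's range is limited). The gripper opens to 92 mm and grips with 3 to 60 N. Pads are 19 mm wide; open, the fingers measure 130 mm over their backs; the gripper's body (75 mm by 190 mm) begins 47 mm behind the grasp point.
Start: joints at [1.514, 0.501, -0.427, 1.55, 0.221, 1.138, -0.21], TCP at [0.204, -0.617, 0.227] pointing down, gripper open.
Joint ranges: [-2.88, 2.88], [-0.31, 2.03], [-1.54, 1.56], [0.2, 2.42], [-1.41, 4.55], [0.19, 2.02], [-2.57, 2.57]. Speed limits (rad/s): [2.57, 2.57, 3.14, 3.14, 3.14, 3.14, 3.14].

### API

Orientations are given as a unit quaternion [x, y, z, w].
In Python, from bench import manip, effector, viewer gives the robot as it stands. Calls block until the motion is done:
- manip.move_pose(position, orientation): joint-space move of the TCP to a pose.
- manip.servo_line(position, ori=None, vel=0.15): straight line of the TCP; ori=None keeps the orientation; vel is the mean speed in m/s.
- manip.movej(angles): joint-space move.
- effector.open_jaws() and effector.close(f_grip=None): open the fingers fully, or close them until they stop; f_grip is the grip in N (None keeps the last).
- manip.sleep(seconds).
- manip.solve_ik(position, orientation): joint angles nearest the present ones, or None.
- viewer.get_image(name): name is "scene" or "side" or "wrist"; returns the picture (480x640x3 uint8, red, green, blue); there is no depth.
- viewer.get_calibration(name): a dict with "vfov" (degrees; the focal length in pixels is half the picture's height over the tangent of half this angle, whatever the lens; pixels are square), "cx", "cy" (the principal point, pixels), "eye" and "attitude" of the camera in the world. Camera axes: x right, y down, z forward; pixel columns grow to the right and rows downward; lengths in m; the calibration is good to about 2 mm. A picture is of the moment at which its call begins: read the wrist's pose just before it. get_calibration takes no time and is no camera call; for the wrist camera it gives the pose at the moment of the call.
A pose or a line that the arm cannot do raises manip.PlanningError and nothing moves.
- manip.hand_in(): hands the job in; it is judged then, once.
Readings, each from a call of its own:
- manip.current_clock(): time.
- manip.current_q(): joint angles.
- manip.current_joint_velocities(): joint speeds.
- manip.current_tau(): joint torques, N m.
- manip.current_tool_pos(): TCP position.
- manip.current_tcp_rot(): TCP orientation.
- manip.current_force(): force on the tool from outside, world axes, zero at the start.
- manip.current_wrist_torque(): the same for the moment, N m.
- manip.current_finger_gap(): finger opening in m.
- manip.current_gripper_force(): force on a finger pad.
Only numpy, scipy, OpenCV 4.12 (cv2) and the standard library are available. Lean on these libraries where they do the work, as an engineer would, in place of code of your own. Each camera call takes 0.05 s, during which the arm holds its last target. There are 200 camera calls.

### The job

The race is over: take the four model cars off the track and park each in the pit bay whose floor has the car's own colour, standing on its wheels, lengthwise and wholly inside the rim (either end may lead). Set the cars down rather than dropping them, and leave the loose pine and the tyre stack beside the bays where they are.

Things in the scene. Friction and masses are not known exactly. Their poses are not given: they have to be found in the camera images.
- car_red: Model car, red coupe with a white centre stripe and a black rear wing, 38 mm high. Lower body 104 mm long (x, nose to +x), 44 mm wide (y), with flat upright sides from 6 to 26 mm above the ground, to be gripped across the width at mid-length; the cabin above is 38 mm wide. Wheels do not turn. 60 to 130 g. Origin: centre of the underside at ground level, z up.
- car_blue: Model car, blue van with a long tall cabin, 47 mm high. Lower body 104 mm long (x, nose to +x), 44 mm wide (y), with flat upright sides from 6 to 26 mm above the ground, to be gripped across the width at mid-length; the cabin above is 38 mm wide. Wheels do not turn. 60 to 130 g. Origin: centre of the underside at ground level, z up.
- car_yellow: Model car, yellow pickup with its cabin ahead and an open dark bed behind, 40 mm high. Lower body 104 mm long (x, nose to +x), 44 mm wide (y), with flat upright sides from 6 to 26 mm above the ground, to be gripped across the width at mid-length; the cabin above is 38 mm wide. Wheels do not turn. 60 to 130 g. Origin: centre of the underside at ground level, z up.
- car_white: Model car, white hatchback with two black bonnet stripes, 38 mm high. Lower body 104 mm long (x, nose to +x), 44 mm wide (y), with flat upright sides from 6 to 26 mm above the ground, to be gripped across the width at mid-length; the cabin above is 38 mm wide. Wheels do not turn. 60 to 130 g. Origin: centre of the underside at ground level, z up.
- bay_red: Fixed pit bay with a red floor and a low black rim all round: 144 mm (x) by 78 mm (y) outside, rim 7 mm wide, 130 by 64 mm of floor inside. The floor is 4 mm and the rim 8 mm above the table. Origin: centre of the bay at table level, long side along x, z up.
- bay_blue: Fixed pit bay with a blue floor and a low black rim all round: 144 mm (x) by 78 mm (y) outside, rim 7 mm wide, 130 by 64 mm of floor inside. The floor is 4 mm and the rim 8 mm above the table. Origin: centre of the bay at table level, long side along x, z up.
- bay_yellow: Fixed pit bay with a yellow floor and a low black rim all round: 144 mm (x) by 78 mm (y) outside, rim 7 mm wide, 130 by 64 mm of floor inside. The floor is 4 mm and the rim 8 mm above the table. Origin: centre of the bay at table level, long side along x, z up.
- bay_white: Fixed pit bay with a white floor and a low black rim all round: 144 mm (x) by 78 mm (y) outside, rim 7 mm wide, 130 by 64 mm of floor inside. The floor is 4 mm and the rim 8 mm above the table. Origin: centre of the bay at table level, long side along x, z up.
- pine: Bystander: loose model pine, 116 mm high and 53 mm across, on a round green foot, standing beside the bays. Origin: centre of its underside. Leave it alone.
- tyres: Bystander: loose stack of red and black model tyres in one piece, 32 mm across and 30 mm high, beside the bays. Origin: centre of its underside. Leave it alone.
There are look-alikes about, which are no part of the job. What is meant by the car_red is not pink or turquoise, and is the larger of those in its own colour.

How it is judged:
By the outcome, as a careful person would: the job done as asked, in the order asked, and still so for the second after the job is handed in, with the robot touching nothing.
It also fails if it takes over 109 s, if anything falls off the work surface, if the arm or the gripper's body presses on something with over 40 N, if the wrist force passes 120 N, or if a joint passes its speed limit or range.

## Working session

There is one attempt and no reset: what is moved stays moved. The work goes in short steps, each a Python script; the robot and the scene stay as the last script left them, time stands still between calls to the robot, and variables do not carry over. Pictures are saved under pics/ and viewed, at most 14 in all, crops included, and the job is handed in when it is done.

```bash
mkdir -p pics; ls
python3 - <<'E'
from bench import manip, effector, viewer
import cv2
for n in ("scene","side"):
    im=viewer.get_image(n); cv2.imwrite(f"pics/{n}0.png",im[:,:,::-1]); print(n,viewer.get_calibration(n))
print(viewer.get_calibration("wrist"),manip.current_tool_pos(),manip.current_tcp_rot(),manip.current_clock(),manip.grip_depth)
E
```

```text
pics
scene {'vfov': 47.02743027617134, 'cx': 321.5974437014418, 'cy': 240.08582113353117, 'eye': array([ 1.38937104, -0.1983361 ,  0.69513069]), 'attitude': array([ 0.70242843,  0.54077264, -0.28358647, -0.36570203])}
side {'vfov': 49.810859505239705, 'cx': 314.06963207012035, 'cy': 245.5559568439544, 'eye': array([0.42351349, 1.18062265, 0.82381791]), 'attitude': array([-0.01338632,  0.8816983 , -0.47148686,  0.01136023])}
{'vfov': 67.24665276503164, 'cx': 317.83613328331785, 'cy': 238.4763335389414, 'eye': array([ 0.27368829, -0.59320726,  0.38396355]), 'attitude': array([ 0.80305468, -0.57977522, -0.08177237,  0.11080226])} [ 0.20411761 -0.61646891  0.22579388] [ 9.87239502e-01  1.59240098e-01 -1.02545573e-04 -8.63979497e-04] 0.1 0.0188
```

View pics/scene0.png

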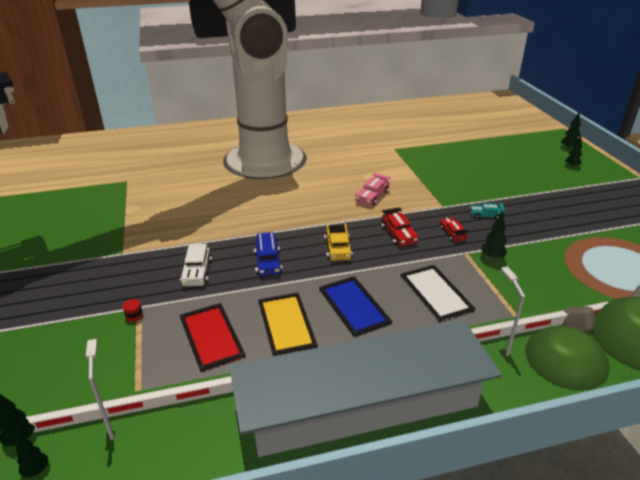

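View pics/side0.png

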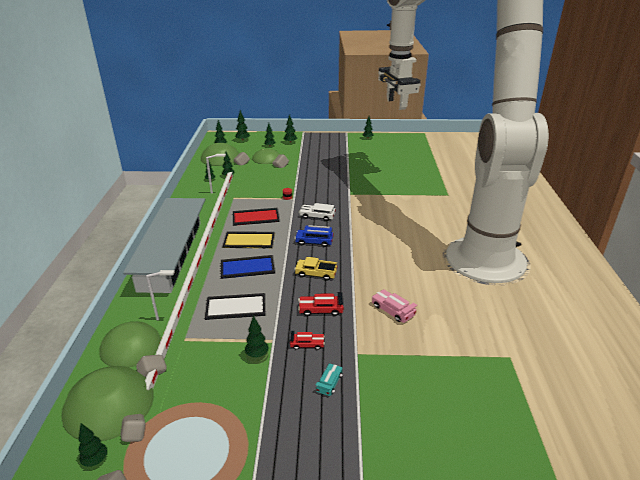

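Scene: four cars sit on the track — white (196,264), blue (267,253), yellow (339,241), red with a wing (399,227). The decoys are a small red car (454,229), a pink one and a turquoise one. Bays: red (212,335), yellow (287,323), blue (354,304), white (437,292). The pine is at about (496,255) and the tyres at (132,309). The side view agrees.

```bash
cat > h.py <<'E'
from bench import manip, effector, viewer
import numpy as np, cv2
from scipy.spatial.transform import Rotation as R
def cast(cal, uv, z):
    f=240/np.tan(np.radians(cal["vfov"])/2)
    uv=np.atleast_2d(np.asarray(uv,float))
    d=np.c_[(uv[:,0]-cal["cx"])/f,(uv[:,1]-cal["cy"])/f,np.ones(len(uv))]
    d=R.from_quat(cal["attitude"]).apply(d); e=cal["eye"]
    return e+d*((z-e[2])/d[:,2])[:,None]
def proj(cal,P):
    f=240/np.tan(np.radians(cal["vfov"])/2)
    c=R.from_quat(cal["attitude"]).inv().apply(np.atleast_2d(P)-cal["eye"])
    return np.c_[c[:,0]/c[:,2]*f+cal["cx"],c[:,1]/c[:,2]*f+cal["cy"]]
def down(yaw):  # tool z down, tool y (closing) along world direction yaw+90deg (mod 180)
    return (R.from_euler('z',yaw)*R.from_euler('x',np.pi)).as_quat()
E
python3 - <<'E'
from h import *
np.set_printoptions(precision=3,suppress=True)
c=viewer.get_calibration("scene")
for n,uv,z in [("white",(196,264),.02),("blue",(267,253),.02),("yel",(339,241),.02),("red",(399,227),.02),("small",(454,229),.02),
 ("bred",(212,335),.004),("byel",(287,323),.004),("bblue",(354,304),.004),("bwhite",(437,292),.004),("pine foot",(495,260),0),("tyres",(132,318),0),("pole1base",(109,440),0),("pole2base",(510,355),0),("roofbackL",(235,372),.07),("roofbackR",(460,332),.07)]:
    print(n,cast(c,uv,z)[0])
w=viewer.get_calibration("wrist"); T=R.from_quat(manip.current_tcp_rot())
print("cam in tool",T.inv().apply(w["eye"]-manip.current_tool_pos()),(T.inv()*R.from_quat(w["attitude"])).as_matrix())
# pole top heights via vertical line: top pixels
s=viewer.get_calibration("side")
for n,uv in [("pole2base",(157,318)),("pole1base",(211,193)),("pine",(256,358))]: print(n,cast(s,uv,0)[0])
print("pole2 line",proj(s,[[.84,.28,z] for z in (0,.05,.1,.15)]))
for p in [(.6,-.1,.4),(.55,-.15,.4),(.6,.1,.4),(.6,0,.45),(.55,0,.4)]:
    for y in (0,np.pi): print(p,y,manip.solve_ik(p,down(y)))
E
```

```text
white [ 0.468 -0.22   0.02 ]
blue [ 0.468 -0.075  0.02 ]
yel [0.465 0.081 0.02 ]
red [0.447 0.225 0.02 ]
small [0.486 0.339 0.02 ]
bred [ 0.662 -0.209  0.004]
byel [ 0.666 -0.075  0.004]
bblue [0.648 0.057 0.004]
bwhite [0.656 0.222 0.004]
pine foot [0.588 0.385 0.   ]
tyres [ 0.576 -0.346  0.   ]
pole1base [ 0.835 -0.374  0.   ]
pole2base [0.836 0.275 0.   ]
roofbackL [ 0.818 -0.182  0.07 ]
roofbackR [0.827 0.176 0.07 ]
cam in tool [ 0.073 -0.    -0.158] [[-0.    -0.962 -0.273]
 [ 1.     0.    -0.001]
 [ 0.001 -0.273  0.962]]
pole2base [0.835 0.266 0.   ]
pole1base [ 0.833 -0.366  0.   ]
pine [0.583 0.389 0.   ]
pole2 line [[153.325 321.827]
 [149.421 305.566]
 [145.33  288.528]
 [141.039 270.658]]
(0.6, -0.1, 0.4) 0 [ 0.762  0.405 -0.901  1.409  0.316  1.477 -1.699]
(0.6, -0.1, 0.4) 3.141592653589793 [ 0.98   0.651 -1.425  1.402  0.644  1.618  1.197]
(0.55, -0.15, 0.4) 0 [ 0.877  0.301 -0.84   1.505  0.225  1.436 -1.542]
(0.55, -0.15, 0.4) 3.141592653589793 [ 1.123  0.463 -1.276  1.498  0.442  1.506  1.42 ]
(0.6, 0.1, 0.4) 0 [ 0.546  0.482 -1.116  1.405  0.43   1.516 -2.116]
(0.6, 0.1, 0.4) 3.141592653589793 [ 0.617  0.572 -1.298  1.403  0.549  1.567  0.936]
(0.6, 0, 0.45) 0 [ 0.787  0.536 -1.318  1.33   0.519  1.652 -2.017]
(0.6, 0, 0.45) 3.141592653589793 [ 0.78   0.524 -1.295  1.33   0.504  1.645  1.136]
(0.55, 0, 0.4) 0 [ 0.877  0.378 -1.22   1.546  0.355  1.467 -1.928]
(0.55, 0, 0.4) 3.141592653589793 [ 0.865  0.366 -1.195  1.546  0.342  1.462  1.226]
```

Run:
```python
from h import *
import json
manip.move_pose([.55,0,.42],down(np.pi)); manip.sleep(.3)
c=viewer.get_calibration("wrist"); im=viewer.get_image("wrist")
cv2.imwrite("pics/w1.png",im[:,:,::-1]); json.dump({k:np.asarray(v).tolist() for k,v in c.items()},open("w1.json","w"))
print(manip.current_clock(),manip.current_tool_pos())
```

```text
3.0417 [ 5.50019207e-01 -2.39553458e-04  4.19931502e-01]
```

View pics/w1.png

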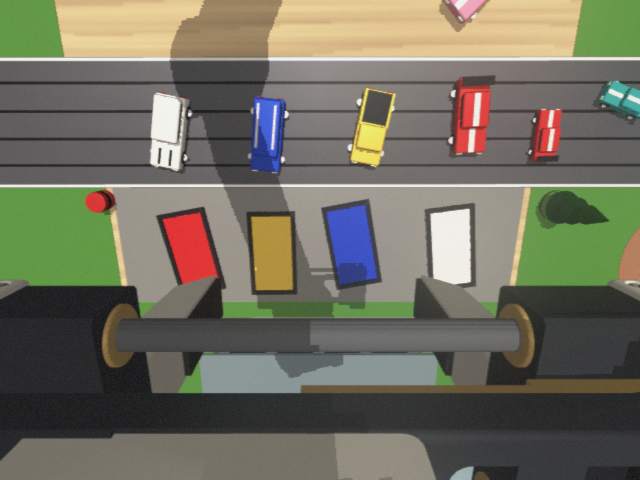

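```bash
cat > find.py <<'E'
from h import *
import json
c=json.load(open("w1.json")); c={k:np.array(v) for k,v in c.items()}
im=cv2.imread("pics/w1.png"); hsv=cv2.cvtColor(im,cv2.COLOR_BGR2HSV); H,S,V=[a.astype(int) for a in cv2.split(hsv)]
M={"red":((H<8)|(H>172))&(S>150)&(V>70),"blue":(abs(H-118)<12)&(S>130)&(V>50),"yellow":(abs(H-25)<9)&(S>130)&(V>80),"white":(S<60)&(V>150)}
rois={"car":(72,60,180,510),"bay":(190,130,300,500)}  # r0,c0,r1,c1
out={}; vis=im.copy()
for kind,(r0,c0,r1,c1) in rois.items():
  for k,m in M.items():
    m=m.copy(); w=np.zeros_like(m); w[r0:r1,c0:c1]=1; m=(m&w).astype(np.uint8)
    if kind=="car": m=cv2.morphologyEx(m,cv2.MORPH_CLOSE,np.ones((9,9)))
    else: m=cv2.morphologyEx(m,cv2.MORPH_CLOSE,np.ones((5,5)))
    m=cv2.morphologyEx(m,cv2.MORPH_OPEN,np.ones((5,5)))
    cs,_=cv2.findContours(m,cv2.RETR_EXTERNAL,cv2.CHAIN_APPROX_NONE); q=max(cs,key=cv2.contourArea)
    cv2.drawContours(vis,[q],-1,(255,0,255),1)
    P=cast(c,q[:,0,:],.016 if kind=="car" else .004)[:,:2]
    (x,y),(a,b),t=cv2.minAreaRect((P*1000).astype(np.float32))
    if a<b: a,b,t=b,a,t+90
    t=(t+90)%180-90
    out[kind+"_"+k]=(x/1000,y/1000,float(np.radians(t))); print(kind,k,round(x),round(y),"size",round(a),round(b),"yaw",round(t,1))
json.dump(out,open("poses.json","w")); cv2.imwrite("pics/w1v.png",vis)
E
python3 find.py
```

```text
car red 453 229 size 93 47 yaw 1.5
car blue 475 -75 size 104 45 yaw -6.5
car yellow 481 77 size 72 45 yaw -10.7
car white 471 -221 size 107 56 yaw -11.0
bay red 656 -212 size 115 64 yaw 10.3
bay blue 652 57 size 129 65 yaw 10.8
bay yellow 666 -76 size 130 65 yaw 0.6
bay white 654 130 size 364 190 yaw 89.9
```

View pics/w1v.png

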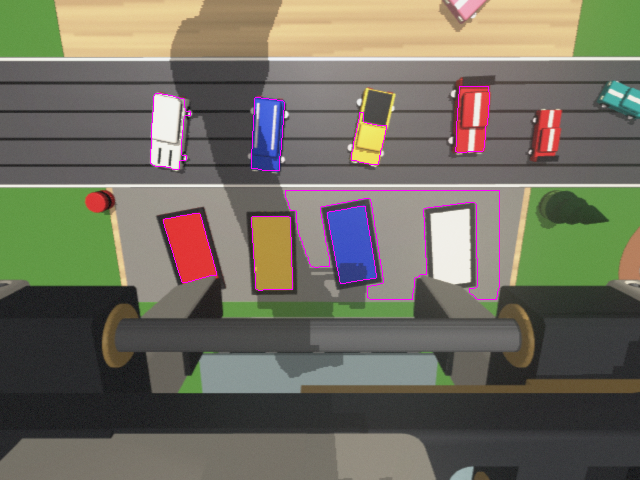

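The masks trace the red and blue cars and the red, yellow and blue bays well. The white car's contour includes its wheels, the yellow one misses the bed, and the white bay leaked into the tarmac. I'll fix these and cross-check the bays in the scene camera.

```bash
cat > find.py <<'E'
from h import *
import json
def load(n): return cv2.imread(f"pics/{n}.png")
w={k:np.array(v) for k,v in json.load(open("w1.json")).items()}
cols={"red":lambda H,S,V:((H<8)|(H>172))&(S>150)&(V>60),"blue":lambda H,S,V:(abs(H-118)<12)&(S>130)&(V>50),
 "yellow":lambda H,S,V:(abs(H-25)<10)&(S>110)&(V>70),"white":lambda H,S,V:(S<45)&(V>175)}
def fit(im,cal,col,roi,z,opn):
    r0,c0,r1,c1=roi
    H,S,V=[a.astype(int) for a in cv2.split(cv2.cvtColor(im,cv2.COLOR_BGR2HSV)[r0:r1,c0:c1])]
    m=cv2.morphologyEx(cols[col](H,S,V).astype(np.uint8),cv2.MORPH_CLOSE,np.ones((7,7)))
    m=cv2.morphologyEx(m,cv2.MORPH_OPEN,np.ones((opn,opn)))
    v,u=np.nonzero(m); P=cast(cal,np.c_[u+c0,v+r0],z)[:,:2]
    (x,y),(a,b),t=cv2.minAreaRect((P*1000).astype(np.float32))
    if a<b: a,b,t=b,a,t+90
    t=(t+90)%180-90
    print(col,np.round([x,y]),"size",round(a),round(b),"yaw",round(t,1)); return [x/1000,y/1000,float(np.radians(t))]
if __name__=="__main__":
    im=load("w1"); sc=load("scene0"); s=viewer.get_calibration("scene"); out={}
    print("cars")
    for k,(r,o) in {"red":((70,445,165,500),7),"blue":((80,240,185,295),7),"yellow":((75,340,180,405),2),"white":((80,140,180,200),15)}.items(): out["car_"+k]=fit(im,w,k,r,.016,o)
    print("bays wrist")
    for k,r in {"red":(195,150,290,230),"blue":(195,315,300,390),"yellow":(195,240,300,300),"white":(197,415,300,485)}.items(): out["bay_"+k]=fit(im,w,k,r,.004,5)
    print("bays scene")
    for k,r in {"red":(300,175,372,248),"blue":(272,315,340,395),"yellow":(290,250,360,320),"white":(262,398,325,478)}.items(): fit(sc,s,k,r,.004,5)
    x,y,t=out["car_red"]; out["car_red"]=[x-.0055,y,t]
    json.dump(out,open("poses.json","w")); vis=im.copy()
    for k,(x,y,t) in out.items():
        L,W,z=(.104,.044,.024) if k[0]=="c" else (.130,.064,.004)
        c=np.array([[1,1],[1,-1],[-1,-1],[-1,1]])*[L/2,W/2]@np.array([[np.cos(t),np.sin(t)],[-np.sin(t),np.cos(t)]])+[x,y]
        cv2.polylines(vis,[np.round(proj(w,np.c_[c,[z]*4])*8).astype(int)],True,(255,0,255),1,cv2.LINE_AA,3)
    cv2.imwrite("pics/w1o.png",cv2.resize(vis[60:310,130:520],None,fx=2,fy=2,interpolation=cv2.INTER_CUBIC))
E
python3 find.py
```

```text
cars
red [453. 229.] size 93 47 yaw 1.5
blue [475. -75.] size 104 45 yaw -6.2
yellow [466.  82.] size 106 47 yaw -11.1
white [ 470. -224.] size 105 46 yaw -9.0
bays wrist
red [ 656. -212.] size 115 64 yaw 10.3
blue [652.  57.] size 129 65 yaw 10.8
yellow [666. -76.] size 131 66 yaw 0.6
white [657. 223.] size 129 64 yaw 7.5
bays scene
red [ 664. -209.] size 141 67 yaw 10.4
blue [647.  57.] size 131 65 yaw 10.8
yellow [662. -76.] size 132 67 yaw 0.7
white [653. 223.] size 124 59 yaw 7.4
```

View pics/w1o.png

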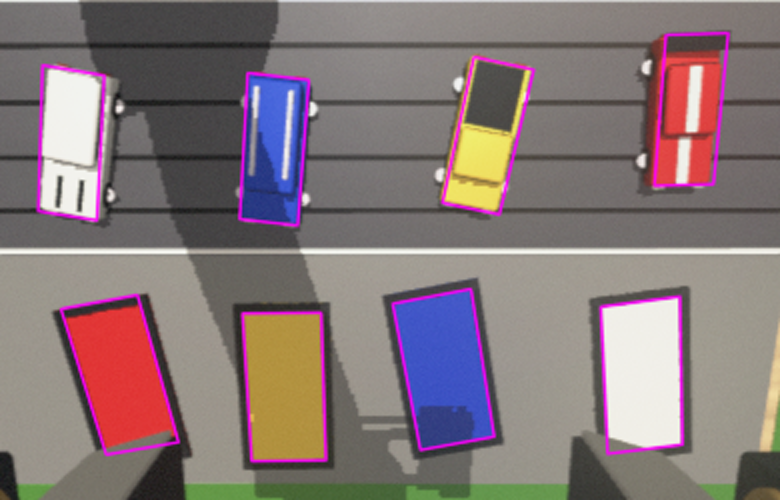

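The overlays fit. The red car is biased about 3 mm in y, and the finger hides the end of the red bay, so its centre moves +7.5 mm along its axis. I'll start with the blue car.

```bash
cat > pp.py <<'E'
from h import *
import json
P=json.load(open("poses.json"))
x,y,t=P["bay_red"]; P["bay_red"]=[x+.0075*np.cos(t),y+.0075*np.sin(t),t]
P["car_red"][1]-=.002; P["car_white"][1]+=.001
ZG,ZUP=.007,.13
def run(k):
    x,y,t=P["car_"+k]; q=down(np.pi+t); t0=manip.current_clock()
    manip.move_pose([x,y,ZUP],q)
    manip.servo_line([x,y,ZG],vel=.15)
    effector.close(f_grip=25); g1=manip.current_finger_gap()
    manip.servo_line([x,y,ZUP],vel=.15); g2=manip.current_finger_gap()
    x,y,t=P["bay_"+k]
    manip.move_pose([x,y,ZUP],down(np.pi+t))
    manip.servo_line([x,y,ZG+.012],vel=.15); f0=manip.current_force()
    manip.servo_line([x,y,ZG+.004],vel=.02)
    print(k,"gap",g1,g2,"dF",np.round(manip.current_force()-f0,1),"tcp",np.round(manip.current_tool_pos(),4))
    effector.open_jaws(); manip.servo_line([x,y,ZUP],vel=.15)
    print("t",manip.current_clock(),"took",manip.current_clock()-t0)
E
python3 - <<'E'
from pp import *
run("blue")
manip.move_pose([.55,0,.42],down(np.pi)); im=viewer.get_image("wrist"); cv2.imwrite("pics/w2.png",im[:,:,::-1])
cv2.imwrite("pics/s2.png",viewer.get_image("side")[180:400,180:420,::-1])
E
```

```text
blue gap 0.04406919560680024 0.04396173322523016 dF [-0.7 -0.9  2.4] tcp [0.6516 0.0573 0.0111]
t 11.15 took 8.1083
```

View pics/w2.png

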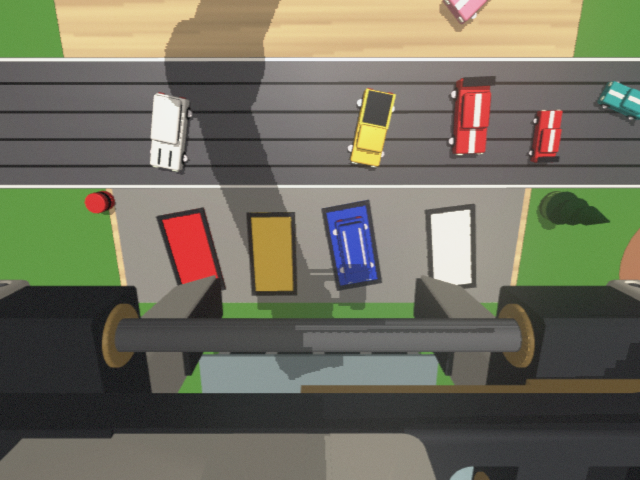

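The blue car stands centred in its bay at (352,245) and nothing else has moved. The set-down force was about 2.4 N. Now the other three.

Run:
```python
from pp import *
for k in ("yellow","red","white"): run(k)
manip.move_pose([.5,0,.42],down(np.pi)); manip.sleep(.3)
print(manip.current_clock())
im=viewer.get_image("wrist"); cv2.imwrite("pics/w3.png",im[:,:,::-1])
cv2.imwrite("pics/s3.png",cv2.resize(viewer.get_image("side")[180:400,180:420,::-1],None,fx=2.5,fy=2.5))
```

```text
yellow gap 0.04391853597899555 0.04405019931085069 dF [-0.3 -0.4  1.2] tcp [ 0.6664 -0.0759  0.0111]
t 20.675 took 8.2333
red gap 0.043932617482796005 0.04382727491717169 dF [-0.1 -0.5 -0.6] tcp [ 0.6634 -0.2109  0.0111]
t 29.8833 took 9.208299999999998
white gap 0.04399525950662472 0.04379015465644076 dF [ 0.2 -1.   1. ] tcp [0.6568 0.2224 0.0111]
t 38.475 took 8.591700000000003
40.25
```

View pics/w3.png

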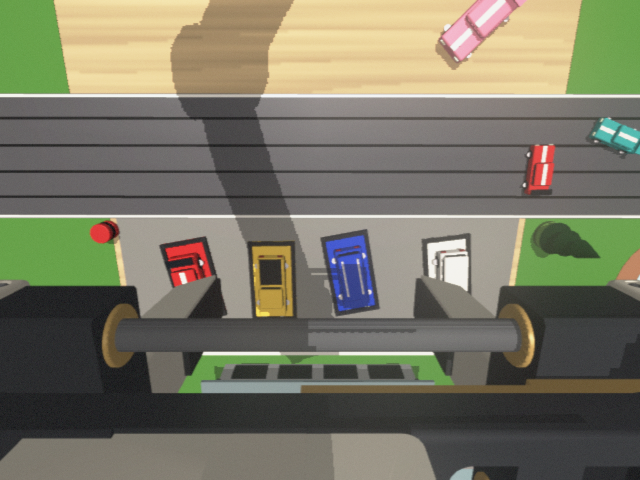

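View pics/s3.png

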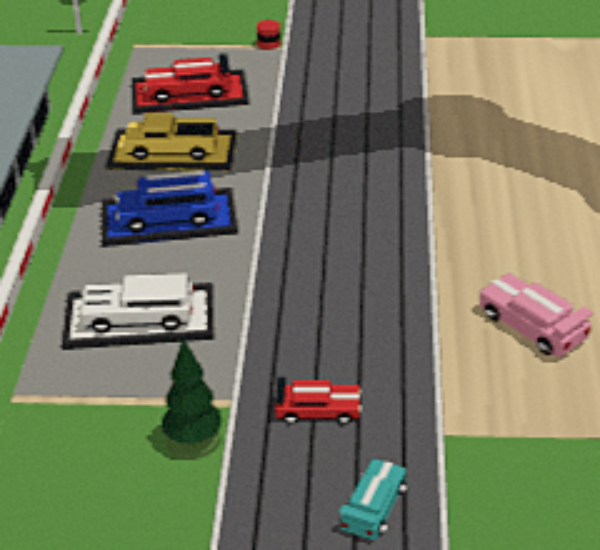

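All four cars stand in their bays, and the pine and tyres are untouched. The front ends of the red and white cars are hidden, so I'll check them from further back.

```bash
python3 - <<'E'
from h import *
manip.move_pose([.44,0,.36],down(np.pi)); manip.sleep(.3)
im=viewer.get_image("wrist"); cv2.imwrite("pics/w4.png",cv2.resize(im[190:390,110:510,::-1],(800,400),interpolation=cv2.INTER_CUBIC))
cv2.imwrite("pics/c4.png",cv2.resize(viewer.get_image("scene")[255:375,170:490,::-1],(800,300),interpolation=cv2.INTER_CUBIC))
print(manip.current_clock())
E
python3 -c "
import cv2,numpy as np
cv2.imwrite('pics/v4.png',np.vstack([cv2.imread('pics/c4.png'),cv2.imread('pics/w4.png')[:300]]))"
```

```text
41.25
```

View pics/v4.png

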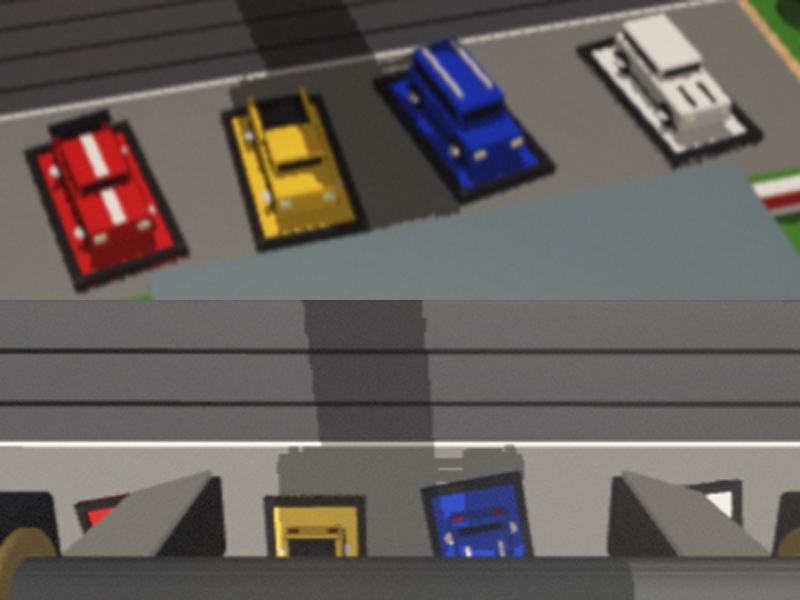

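The scene view shows floor in front of all four noses and along their sides. Rear floor showed in the earlier wrist view, so all four cars are inside their rims.

```bash
python3 -c "
from bench import manip
print(manip.hand_in())"
```

```text
the job is handed in; nothing more can be done
None
```

All four cars are parked on their wheels inside the bays of their own colours, the pine and tyre stack were not touched, and the job was handed in at about 41 s of the 109 s allowed.

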